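# Close a gear-housing cover evenly with four clamp screws

## Robot

A 7-joint arm with a two-finger parallel gripper is mounted at the origin on the work surface. World frame = base frame: x ahead of the robot, y to its left, z up, the work surface at z = 0. Lengths are in mm, angles in rad, forces in N, time in s.
With the tool pointing down it reaches from about 400 to 900 mm from the base axis. Payload 5.6 kg.
Tool frame: the origin (TCP) lies midway between the tips of the shut fingers; the grasp point (between the pads) lies 19 mm behind it; z points along the fingers, y is the direction in which the jaws open and shut (so a half turn about z gives the same grasp; the last joint's range is limited). The gripper opens to 92 mm and grips with 3 to 60 N. Pads are 20 mm wide; open, the fingers measure 128 mm over their backs; the gripper's body (75 mm by 189 mm) begins 69 mm behind the grasp point.
Start: joints at [-0.043, 0.468, -0.012, 1.603, 0.006, 1.071, -0.056], TCP at [650.007, -0.044, 214.592] pointing down, gripper open.
Joint ranges: [-2.53, 2.53], [-0.31, 2.02], [-1.57, 1.55], [0.28, 2.44], [-1.29, 4.43], [0.15, 1.84], [-2.92, 2.92]. Speed limits (rad/s): [2.57, 2.57, 3.14, 3.14, 3.14, 3.14, 3.14].

## Interface

Orientations are given as a unit quaternion [w, x, y, z].
In Python, from workcell import manip gives the robot as it stands.
- The arm moves only by the shell command python3 -m creep 'ROWS'. ROWS is JSON, one flat list of numbers, 7 for each row, row after row: the shift along the tool's x, y, z in mm, then the turn, a rotation vector about the tool's x, y, z in degrees, then the finger opening in mm, from 0 to 91.9. A call has 1 to 10 rows; each row is the pose to reach, as a shift and turn from the pose measured when the call began, along the tool's axes at that moment; what a row does not reach only later rows make up. A row lasts 1/12 s, in which the tool goes at most 41.7 mm and 7.16 degrees, less where a joint would pass 70% of its speed; a pose out of reach is approached as far as the arm can. A call with a gripper value outside its range is refused whole. The fingers move at their own pace and stop on an object; the grip force is fixed at half the most. Time passes only in rows, so rows that repeat a pose let the fingers close. It gives the time, the measured TCP pose, the force and the opening at its end, in the units of the state.
- manip.observe(): the state, without advancing time (a new reading comes with each control period).
- manip.grab_frame(name): name is "scene" or "side" or "wrist"; returns a dict with "img" (384x512x3 uint8, blue, green, red), "fx", "fy", "cx", "cy" (pixels), "eye" and "orientation" of the camera in the world. Camera axes: x right, y down, z forward; pixel columns grow to the right and rows downward; lengths in mm; the calibration is good to about 2 mm. A picture is of the moment at which its call begins. There is no depth.
- manip.job_done(): hands the job in, once; it reports no verdict.
The state is a dict: "clock": time; "joint_positions": joint angles; "joint_velocities": joint speeds; "effort": joint torques, N m; "tcp_pos": TCP position; "tcp_rot": TCP orientation; "wrist_force": force on the tool from outside, world axes, zero at the start; "moment": the same for the moment, N m; "grip_width": finger opening in mm.
Only numpy, scipy, OpenCV 4.12 (cv2) and the standard library are available. Lean on these libraries where they do the work, as an engineer would, in place of code of your own. Each camera call takes 0.05 s, during which the arm holds its last target.

## Task

Tighten the four clamp screws of the gear-housing cover clockwise in two passes, both in crisscross order (after the first screw of a pass, do the one diagonally opposite, then the other two): in the first pass turn every screw by about 40 degrees, and in the second pass turn each one on until you feel it go firm and a nudge beyond. Each screw goes firm at a different, unmarked angle; do not force it further. Leave the bearing on the cover and the things on the bench where they are.

Things in the scene. Friction and masses are not known exactly. Their poses are not given: they have to be found in the camera images.
- housing: green cast gear housing bolted to the bench, 142 x 142 mm, with a square aluminium cover 150 x 150 mm whose top face is 76 mm above the bench; origin at the centre of its underside, z up. The screws stand at its four corners, at x = +-55, y = +-55 mm in this frame. A round outlet port sticks out at -x to 100 mm from the centre
- bar_a (a point): clamp screw a: dark steel bar head 46 mm long (x), 13 mm thick (y), 90 to 120 mm above the bench, on a 13 mm neck and a 32 mm collar (top at 79 mm). This point is on its upright turning axis, 109 mm above the bench; x lies along the bar and turns with it. Screw c is always diagonally opposite; which of the two corners each has, and where the bars point, varies
- end_a (a point): one end of the bar of screw a, on its x axis, 21 mm from the turning axis. Clockwise from above tightens, with a steady drag of 0.1 N m, up to the firm point, which lies 1.2 to 1.6 rad on from where it starts (different for each screw and each time, found only by feel). The screw does not sink noticeably
- firm_a (a joint): how far screw a has been wound on beyond its firm point, in rad: 0 until it goes firm. Winding on takes 0.16 N m plus 1 N m per rad; let go, it stays, or springs back to about 0.16. Above 0.4 it is overtightened
- bar_b (a point): clamp screw b: dark steel bar head 46 mm long (x), 13 mm thick (y), 90 to 120 mm above the bench, on a 13 mm neck and a 32 mm collar (top at 79 mm). This point is on its upright turning axis, 109 mm above the bench; x lies along the bar and turns with it. Screw d is always diagonally opposite; which of the two corners each has, and where the bars point, varies
- end_b (a point): one end of the bar of screw b, on its x axis, 21 mm from the turning axis. Clockwise from above tightens, with a steady drag of 0.1 N m, up to the firm point, which lies 1.2 to 1.6 rad on from where it starts (different for each screw and each time, found only by feel). The screw does not sink noticeably
- firm_b (a joint): how far screw b has been wound on beyond its firm point, in rad: 0 until it goes firm. Winding on takes 0.16 N m plus 1 N m per rad; let go, it stays, or springs back to about 0.16. Above 0.4 it is overtightened
- bar_c (a point): clamp screw c: dark steel bar head 46 mm long (x), 13 mm thick (y), 90 to 120 mm above the bench, on a 13 mm neck and a 32 mm collar (top at 79 mm). This point is on its upright turning axis, 109 mm above the bench; x lies along the bar and turns with it. Screw a is always diagonally opposite; which of the two corners each has, and where the bars point, varies
- end_c (a point): one end of the bar of screw c, on its x axis, 21 mm from the turning axis. Clockwise from above tightens, with a steady drag of 0.1 N m, up to the firm point, which lies 1.2 to 1.6 rad on from where it starts (different for each screw and each time, found only by feel). The screw does not sink noticeably
- firm_c (a joint): how far screw c has been wound on beyond its firm point, in rad: 0 until it goes firm. Winding on takes 0.16 N m plus 1 N m per rad; let go, it stays, or springs back to about 0.16. Above 0.4 it is overtightened
- bar_d (a point): clamp screw d: dark steel bar head 46 mm long (x), 13 mm thick (y), 90 to 120 mm above the bench, on a 13 mm neck and a 32 mm collar (top at 79 mm). This point is on its upright turning axis, 109 mm above the bench; x lies along the bar and turns with it. Screw b is always diagonally opposite; which of the two corners each has, and where the bars point, varies
- end_d (a point): one end of the bar of screw d, on its x axis, 21 mm from the turning axis. Clockwise from above tightens, with a steady drag of 0.1 N m, up to the firm point, which lies 1.2 to 1.6 rad on from where it starts (different for each screw and each time, found only by feel). The screw does not sink noticeably
- firm_d (a joint): how far screw d has been wound on beyond its firm point, in rad: 0 until it goes firm. Winding on takes 0.16 N m plus 1 N m per rad; let go, it stays, or springs back to about 0.16. Above 0.4 it is overtightened
- bearing: a loose steel bearing ring, 42 mm across, 12 mm high, resting in the middle of the cover (underside 79 mm above the bench); leave it
- file: a flat steel file with a wooden handle, 210 mm long, lying beside the housing; a bystander, leave it
- spanner: an open spanner, 180 mm long, lying on the other side of the housing; a bystander, leave it
- hammer: a hammer, 260 mm long, lying at the back; a bystander, leave it
- mug: a white mug, 80 mm across, 95 mm high; a bystander, leave it
- steel_block: a bare steel block, 60 x 45 x 30 mm; a bystander, leave it
- square: an engineer's square, blade 150 mm; a bystander, leave it
- sprayer: a white bottle with a grey cap, 70 mm across, 190 mm high; a bystander, leave it

How it is judged (in metres and radians):
On the way:
1. first pass finished: every screw has been turned by 0.35 to 1.1 rad (its bar's end is 7.3 to 22 mm from where it started) (distance of end_a from where it was at the start of the episode between 0.0073 and 0.022 m and distance of end_b from where it was at the start of the episode between 0.0073 and 0.022 m and distance of end_c from where it was at the start of the episode between 0.0073 and 0.022 m and distance of end_d from where it was at the start of the episode between 0.0073 and 0.022 m), for 0.1 s.
At the end, for the whole second after the job is handed in: every screw is firm: wound on past its firm point by more than 0.02 rad and less than 0.4 rad, and at rest (value of joint firm_a between 0.02 and 0.4 rad and value of joint firm_b between 0.02 and 0.4 rad and value of joint firm_c between 0.02 and 0.4 rad and value of joint firm_d between 0.02 and 0.4 rad and velocity of joint each of firm_a, firm_b, firm_c, firm_d below 0.05 rad/s); the robot touches nothing.
It fails at once if a screw overtightened (over 0.4 rad past its firm point) (value of joint any of firm_a, firm_b, firm_c, firm_d above 0.4 rad).
It fails at once if a screw taken beyond its first pass (turned by over 1.1 rad) while another has not had its first pass (turned by under 0.35 rad) (distance of any of end_a, end_b, end_c, end_d from where it was at the start of the episode above 0.022 m and distance of any of end_a, end_b, end_c, end_d from where it was at the start of the episode below 0.0073 m).
It fails at once if first pass not crisscross: two neighbouring screws are turned by over 0.35 rad while the other two are both short of it ((distance of each of end_a, end_b from where it was at the start of the episode above 0.0073 m and distance of each of end_c, end_d from where it was at the start of the episode below 0.0073 m) or (distance of each of end_b, end_c from where it was at the start of the episode above 0.0073 m and distance of each of end_d, end_a from where it was at the start of the episode below 0.0073 m) or (distance of each of end_c, end_d from where it was at the start of the episode above 0.0073 m and distance of each of end_a, end_b from where it was at the start of the episode below 0.0073 m) or (distance of each of end_d, end_a from where it was at the start of the episode above 0.0073 m and distance of each of end_b, end_c from where it was at the start of the episode below 0.0073 m)).
It fails at once if second pass not crisscross: two neighbouring screws are turned by over 1.1 rad while the other two are both short of it ((distance of each of end_a, end_b from where it was at the start of the episode above 0.022 m and distance of each of end_c, end_d from where it was at the start of the episode below 0.022 m) or (distance of each of end_b, end_c from where it was at the start of the episode above 0.022 m and distance of each of end_d, end_a from where it was at the start of the episode below 0.022 m) or (distance of each of end_c, end_d from where it was at the start of the episode above 0.022 m and distance of each of end_a, end_b from where it was at the start of the episode below 0.022 m) or (distance of each of end_d, end_a from where it was at the start of the episode above 0.022 m and distance of each of end_b, end_c from where it was at the start of the episode below 0.022 m)).
It fails at once if a bystander disturbed (moved more than 30 mm) (distance of any of bearing, file, spanner, hammer, mug, steel_block, square, sprayer from where it was at the start of the episode above 0.03 m).
It also fails if it takes over 72 s, if anything falls off the work surface, if the arm or the gripper's body presses on something with over 40 N, if the wrist force passes 120 N, or if a joint passes its speed limit or range.

## Working session

There is one attempt and no reset: what is moved stays moved. The work goes in short steps, Python scripts to look and compute and a shell command to move; the robot and the scene stay as the last step left them, time stands still between calls to the robot, and variables do not carry over. Pictures are saved under pics/ and viewed, and the job is handed in when it is done.

```bash
ls; mkdir -p pics
cat > h.py <<'E'
import numpy as np,cv2
from scipy.spatial.transform import Rotation as R
from workcell import manip
def Rq(q): return R.from_quat([q[1],q[2],q[3],q[0]]).as_matrix()
def ray(f,u,v):
    d=Rq(f["orientation"])@np.array([(u-f["cx"])/f["fx"],(v-f["cy"])/f["fy"],1.]); return np.array(f["eye"]),d
def onz(f,u,v,z):
    e,d=ray(f,u,v); return e+d*(z-e[2])/d[2]
def proj(f,p):
    c=Rq(f["orientation"]).T@(np.array(p)-np.array(f["eye"])); return c[0]/c[2]*f["fx"]+f["cx"],c[1]/c[2]*f["fy"]+f["cy"]
E
python3 - <<'E'
from h import *
import pickle
for n in("scene","side","wrist"):
    f=manip.grab_frame(n); pickle.dump(f,open(f"pics/{n}0.pkl","wb")); cv2.imwrite(f"pics/{n}0.png",f["img"]); print(n,f["eye"],f["orientation"],f["fx"],f["cx"],f["cy"])
print(manip.observe())
E
```

```text
pics
scene [1286.7673254   372.94549251 1237.38583467] [-0.1527009   0.49134563  0.81786807 -0.25759216] 405.69253459943343 252.81735051381912 193.63648202230175
side [ 19.59833292 635.90632396 923.33814283] [ 0.13120475 -0.32638366  0.86111945 -0.367059  ] 419.6235961908604 245.94647697776722 194.60540160427854
wrist [651.11473093  75.67373062 383.76745712] [ 1.36483367e-01  9.90642124e-01  1.24485569e-04 -6.75467770e-04] 337.15456897327016 257.5635260291961 195.0142707887792
{'clock': 0.15, 'joint_positions': array([-0.04299995,  0.46817669, -0.01157487,  1.6033527 ,  0.0059921 ,
        1.07137542, -0.05630742]), 'joint_velocities': array([ 0.0003961 , -0.0033457 , -0.00074578, -0.0022342 , -0.00099892,
       -0.000662  ,  0.00018125]), 'effort': array([ 5.41294467e-04, -5.20952761e+01, -1.22385321e-02, -2.43975341e+01,
       -5.66028839e-02,  1.53196411e-02,  8.68381130e-05]), 'tcp_pos': array([ 6.49590813e+02, -7.70195779e-02,  2.13882560e+02]), 'tcp_rot': array([-4.13186583e-04,  7.07142557e-01,  7.07070714e-01, -4.87539854e-04]), 'wrist_force': array([ 0.25662392,  0.0387882 , -0.7712269 ]), 'moment': array([ 0.01956708,  0.02220007, -0.00196936]), 'grip_width': 92.10795945994806}
```

View pics/scene0.png

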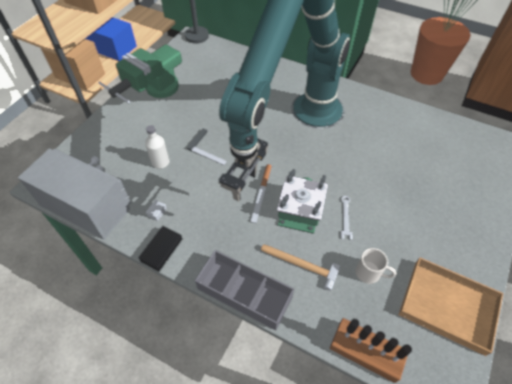

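View pics/side0.png

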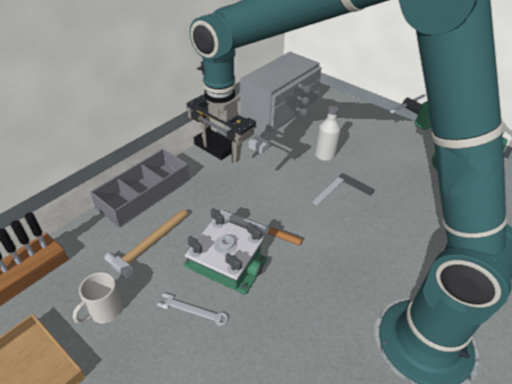

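View pics/wrist0.png

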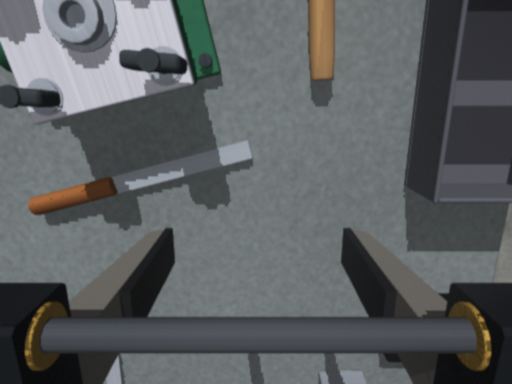

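Run:
```python
from h import *
import pickle
f=pickle.load(open("pics/scene0.pkl","rb"));s=pickle.load(open("pics/side0.pkl","rb"));w=pickle.load(open("pics/wrist0.pkl","rb"))
print(onz(f,303,195,91),onz(s,226,242,91),onz(w,80,15,91))
print(manip.observe()['clock'])
for n,x in(("a",f),("b",s)):
    u,v=(303,200) if n=="a" else (226,245)
    cv2.imwrite(f"pics/z{n}.png",cv2.resize(x["img"][v-50:v+50,u-65:u+65],None,fx=6,fy=6,interpolation=cv2.INTER_CUBIC))
```

```text
[508.55948611 148.88209549  91.        ] [499.77703387 147.12377751  91.        ] [511.34972373 140.12948103  91.        ]
0.15
```

View pics/za.png

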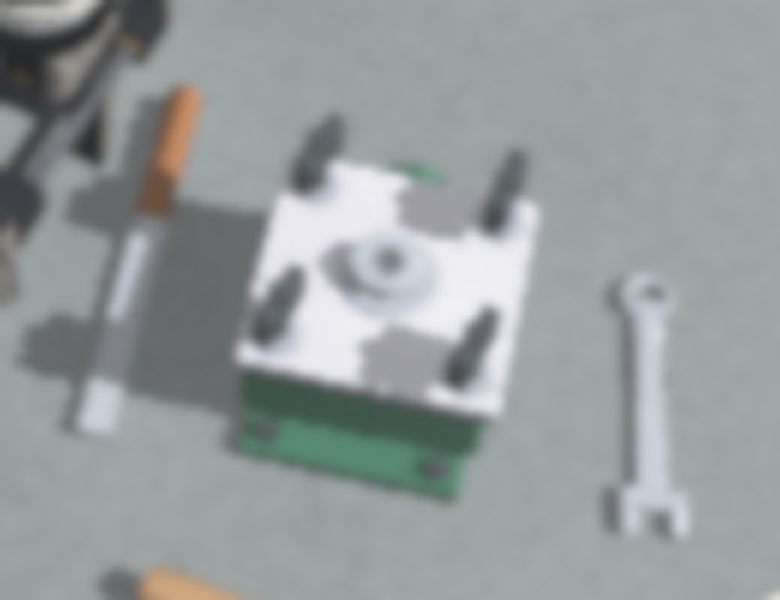

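View pics/zb.png

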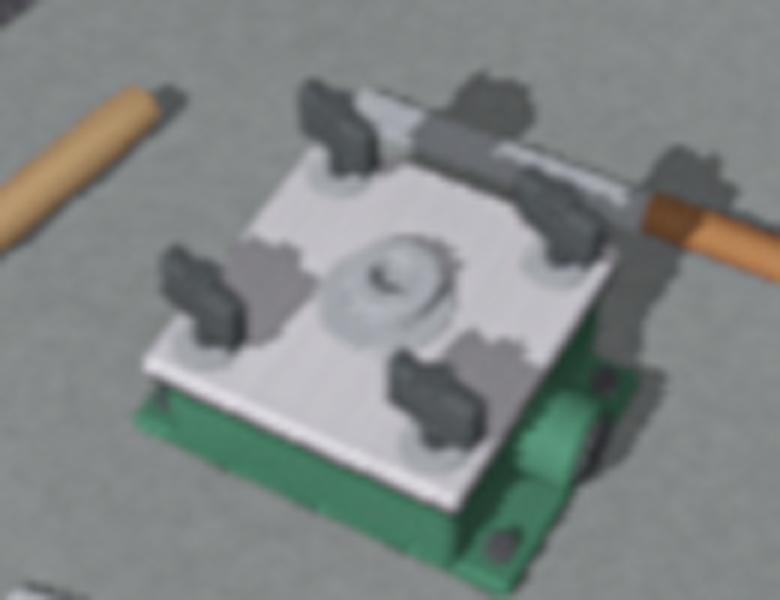

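```bash
python3 -m creep '[30,-48,-16,0,0,0,60, 60,-97,-31,0,0,0,60, 90,-145,-46,0,0,0,60, 90,-145,-46,0,0,0,60, 90,-145,-46,0,0,0,60, 90,-145,-46,0,0,0,60, 90,-145,-46,0,0,0,60]'
python3 - <<'E'
from h import *
import pickle
f=manip.grab_frame("wrist"); pickle.dump(f,open("pics/w1.pkl","wb")); cv2.imwrite("pics/w1.png",f["img"])
o=manip.observe();print(o["clock"],o["tcp_pos"],o["joint_positions"],f["eye"])
E
```

```text
clock: 0.73
tcp_pos: [505.1, 89.7, 260.4]
tcp_rot: [0.0, 0.707, 0.707, -0.0]
wrist_force: [-0.1, -0.2, -0.3]
grip_width: 59.9
0.7833 [505.56269012  88.95997167 259.9649196 ] [-0.17670475  0.19357773 -0.07179272  1.87888915  0.01619187  1.07046024
 -0.25625236] [506.46074935 165.46648765 430.43257146]
```

View pics/w1.png

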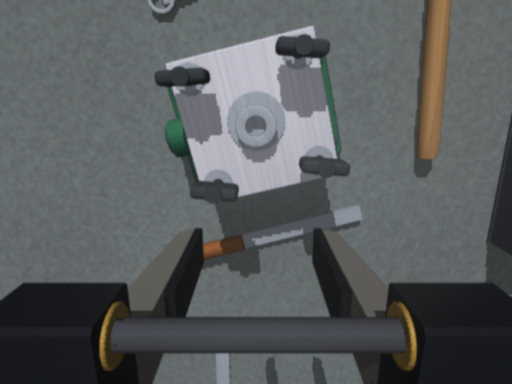

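Run:
```python
from h import *
import pickle
f=pickle.load(open("pics/w1.pkl","rb"));im=f["img"]
a=cv2.resize(im[20:210,150:370],None,fx=3.6,fy=3.1,interpolation=cv2.INTER_CUBIC)
cv2.imwrite("pics/w1z.png",cv2.resize(im[15:215,145:365],None,fx=3,fy=3,interpolation=cv2.INTER_CUBIC))
g=im.max(axis=2)
m=(g<75).astype(np.uint8)*255; m[215:]=0; m[:, :140]=0; m[:,365:]=0
cs,_=cv2.findContours(m,cv2.RETR_EXTERNAL,cv2.CHAIN_APPROX_NONE)
for c in cs:
    if cv2.contourArea(c)>100:
        r=cv2.minAreaRect(c); print(cv2.contourArea(c),r, onz(f,*r[0],112))
# cover: bright
m=((g>150)).astype(np.uint8)*255; m[205:]=0;m[:,:160]=0;m[:,345:]=0
m=cv2.morphologyEx(m,cv2.MORPH_OPEN,np.ones((5,5)))
cs,_=cv2.findContours(m,cv2.RETR_EXTERNAL,cv2.CHAIN_APPROX_NONE); c=np.vstack([c for c in cs if cv2.contourArea(c)>50])
h=cv2.convexHull(c); 
P=np.array([onz(f,*p[0],76)[:2] for p in h]).astype(np.float32); r=cv2.minAreaRect(P); print("cover",r)
```

```text
4474.5 ((252.51307678222656, 181.44384765625), (185.77670288085938, 75.70884704589844), 9.944294929504395) [501.69469761  89.62789858 112.        ]
788.0 ((181.90647888183594, 76.62967681884766), (19.525609970092773, 54.08244705200195), 87.1375961303711) [438.99645181 185.7296041  112.        ]
898.0 ((302.4807434082031, 47.09614944458008), (52.75524139404297, 23.92616844177246), 11.309932708740234) [545.76863699 210.16874013 112.        ]
276.0 ((175.62335205078125, 9.653037071228027), (16.768016815185547, 45.06163787841797), 62.44719314575195) [436.90005486 239.53333579 112.        ]
cover ((504.5714111328125, 145.72109985351562), (148.3083038330078, 148.4881134033203), 13.327417373657227)
```

View pics/w1z.png

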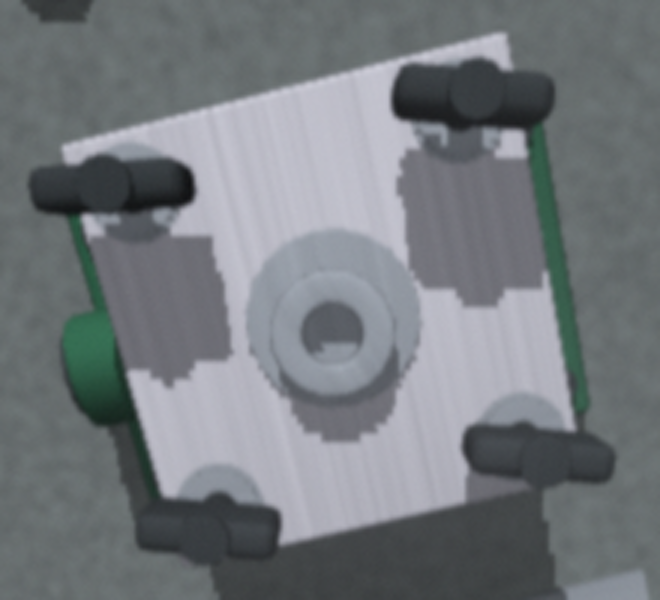

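Run:
```python
from h import *
import pickle
f=pickle.load(open("pics/w1.pkl","rb"))
C=np.array([504.6,145.7]);t=np.radians(13.3);M=np.array([[np.cos(t),-np.sin(t)],[np.sin(t),np.cos(t)]])
Z=lambda u,v:(145+u/3,15+v/3)
print("bearing",onz(f,*Z(332,333),91))
for n,s,hub,l,r in(("TL",(-1,1),(102,182),(32,190),(193,186)),("TR",(1,1),(475,88),(395,92),(552,98)),("BR",(1,-1),(545,455),(466,450),(612,462)),("BL",(-1,-1),(205,535),(138,528),(280,533))):
    p=C+M@(55*np.array(s)); a=onz(f,*Z(*l),107);b=onz(f,*Z(*r),107);d=(b-a)[:2]
    print(n,p.round(1),"hub",onz(f,*Z(*hub),120)[:2].round(1),"mid",((a+b)/2)[:2].round(1),"len",np.hypot(*d).round(1),"ang",np.degrees(np.arctan2(d[1],d[0])).round(1))
# refined angle by mask PCA with threshold 62 excluding shadow
g=f["img"].max(axis=2)
for n,(u,v) in dict(TL=(181,76),TR=(302,47),BR=(324,166),BL=(214,191)).items():
  for th in(58,66,74):
    sub=(g[v-16:v+17,u-30:u+31]<th).astype(np.uint8); k,l,st,ce=cv2.connectedComponentsWithStats(sub)
    i=1+np.argmax(st[1:,4]); ys,xs=np.where(l==i); r=cv2.minAreaRect(np.c_[xs,ys].astype(np.float32)); print(n,th,st[i],r[1:],ce[i]+[u-30,v-16])
```

```text
bearing [504.70089788 140.94260892  91.        ]
TL [438.4 186.6] hub [438.2 186. ] mid [438.4 185.2] len 48.8 ang 1.4
TR [545.5 211.9] hub [545.4 211.2] mid [546.7 211.2] len 46.5 ang -2.0
BR [570.8 104.8] hub [571.2 105.7] mid [572.  102.9] len 47.8 ang -4.7
BL [463.7  79.5] hub [464.4  79.9] mid [464.   77.8] len 47.0 ang -2.1
TL 58 [ 28  10  30  16 252] ((15.0, 29.0), 90.0) [195.94444444  78.89285714]
TL 66 [  4   8  55  20 747] ((18.27000617980957, 53.73042678833008), 85.2363510131836) [181.68139224  77.68808568]
TL 74 [  4   8  55  20 843] ((18.726608276367188, 54.08244705200195), 87.1375961303711) [181.43534994  77.25504152]
TR 58 [  4  11  53  17 388] ((52.0783576965332, 14.308558464050293), 2.2906100749969482) [300.90721649  51.52061856]
TR 66 [  4   5  54  23 742] ((22.0, 53.0), 90.0) [302.48113208  48.52425876]
TR 74 [  4   5  54  28 958] ((52.75524139404297, 23.730052947998047), 11.309932708740234) [302.51670146  47.25991649]
BR 58 [41 23 12  2 21] ((1.0, 11.0), 90.0) [340.19047619 173.57142857]
BR 66 [ 6  9 19 15 78] ((21.68044090270996, 9.478384017944336), 29.357755661010742) [308.1025641  168.51282051]
BR 74 [  6   7  50  26 669] ((25.0, 49.0), 90.0) [324.79521674 167.76382661]
BL 58 [36 18 17  9 53] ((7.7162041664123535, 16.363676071166992), 86.18592071533203) [229.0754717  198.39622642]
BL 66 [  7   0  47  29 585] ((48.85881805419922, 23.11234474182129), 12.264774322509766) [213.42393162 190.92136752]
BL 74 [   2    0   59   33 1105] ((63.30739974975586, 27.044334411621094), 11.768289566040039) [215.31945701 192.70950226]
```

```bash
python3 -m creep '[25,-17,20,0,0,-7,50, 50,-35,40,0,0,-14,50, 75,-52,60,0,0,-21,50, 97,-67,80,0,0,-28,50, 97,-67,90,0,0,-35,50, 97,-67,100,0,0,-42,50, 97,-67,105,0,0,-49,50, 97,-67,105,0,0,-56,50, 97,-67,105,0,0,-63,50, 97,-67,105,0,0,-70,50]'
python3 - <<'E'
from h import *
o=manip.observe();print(o["clock"],o["tcp_pos"],o["joint_positions"],o["tcp_rot"])
x=Rq(o["tcp_rot"])[:,0];print(np.degrees(np.arctan2(x[1],x[0])))
E
```

```text
clock: 1.62
tcp_pos: [439.9, 184.8, 153.7]
tcp_rot: [-0.001, 0.173, 0.985, -0.001]
wrist_force: [0.4, -1.0, -0.1]
grip_width: 50.1
1.6167 [439.89118995 184.80055361 153.71475566] [-0.1801874   0.28621221 -0.33151967  2.05161134  0.12504139  0.82502338
  0.63920373] [-1.07442418e-03  1.72700303e-01  9.84973600e-01 -6.77613677e-04]
160.11017647173796
```

```bash
cat >> h.py <<'E'
S=dict(TL=(438.3,186.2),TR=(545.5,211.4),BR=(571.1,105.0),BL=(464.0,79.3))
def st():
    o=manip.observe();M=Rq(o["tcp_rot"]);x=M[:,0];a=np.degrees(np.arctan2(x[1],x[0]))%360
    print("t",round(o["clock"],2),"tcp",o["tcp_pos"].round(1),"ang",a.round(1),"tilt",M[:2,2].round(3),"F",o["wrist_force"].round(1),"Mz",o["moment"].round(3),"w",round(o["grip_width"],1),"j7",o["joint_positions"][6].round(2)); return o,M,a
def to(n,z,ang):
    o,M,a=st();d=np.array([*S[n],z])-o["tcp_pos"];print(n,"shift",(M.T@d).round(1),"rotz",-(ang-a))
E
python3 -c "
from h import *
to('TL',90,181.5)"
```

```text
t 1.62 tcp [439.9 184.8 153.7] ang 160.1 tilt [-0.002 -0.001] F [ 0.4 -1.  -0.1] Mz [ 0.051 -0.042  0.059] w 50.1 j7 0.64
TL shift [ 1.9  0.9 63.7] rotz -21.389823528262042
```

```bash
python3 -m creep '[2,1,0,0,0,-7,50, 2,1,0,0,0,-14,50, 2,1,10,0,0,-21.4,50, 2,1,30,0,0,-21.4,50, 2,1,50,0,0,-21.4,50, 2,1,63.5,0,0,-21.4,50, 2,1,63.5,0,0,-21.4,50, 2,1,63.5,0,0,-21.4,30, 2,1,63.5,0,0,-21.4,30]'
python3 - <<'E'
from h import *
to('TL',90,181.5)
f=manip.grab_frame("wrist");cv2.imwrite("pics/w2.png",f["img"])
E
```

```text
clock: 2.37
tcp_pos: [439.2, 186.1, 90.3]
tcp_rot: [-0.001, -0.012, 1.0, -0.0]
wrist_force: [-0.5, -0.0, 0.8]
grip_width: 38.8
t 2.37 tcp [439.2 186.1  90.3] ang 181.4 tilt [-0.002 -0.001] F [-0.5 -0.   0.8] Mz [ 0.125 -0.059 -0.033] w 38.8 j7 0.92
TL shift [0.9 0.1 0.3] rotz -0.07234006146052252
```

View pics/w2.png

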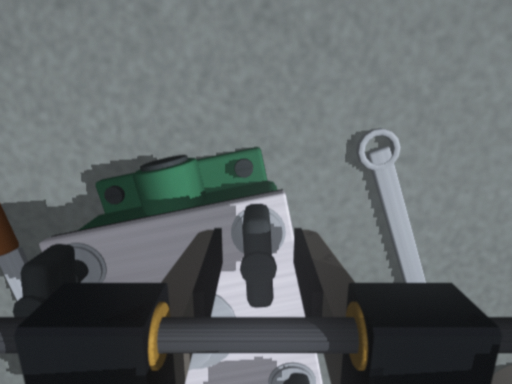

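The bar (258,255) stands between the fingers (205 and 310), centred and aligned. Close.

```bash
python3 -m creep '[1,0,0,0,0,0,10, 1,0,0,0,0,0,10, 1,0,0,0,0,0,5, 1,0,0,0,0,0,5, 1,0,0,0,0,0,5, 1,0,0,0,0,0,5]'
python3 -c "
from h import *
st()"
```

```text
clock: 2.92
tcp_pos: [438.7, 186.4, 91.2]
tcp_rot: [-0.0, -0.013, 1.0, -0.0]
wrist_force: [-1.0, -1.3, 5.4]
grip_width: 13.0
t 2.92 tcp [438.7 186.4  91.2] ang 181.5 tilt [-0. -0.] F [-1.  -1.3  5.4] Mz [-0.161 -0.03   0.071] w 13.0 j7 0.92
```

```bash
python3 -m creep '[0,0,0,0,0,7,5, 0,0,0,0,0,14,5, 0,0,0,0,0,20,5, 0,0,0,0,0,27,5, 0,0,0,0,0,34,5, 0,0,0,0,0,40,5, 0,0,0,0,0,40,5]'
python3 -c "
from h import *
st()"
```

```text
clock: 3.5
tcp_pos: [438.3, 185.5, 91.3]
tcp_rot: [-0.0, 0.331, 0.943, -0.001]
wrist_force: [-0.8, -4.2, 4.1]
grip_width: 12.7
t 3.5 tcp [438.3 185.5  91.3] ang 141.3 tilt [-0.001 -0.002] F [-0.8 -4.2  4.1] Mz [-0.922  0.155 -0.134] w 12.7 j7 0.31
```

```bash
python3 -m creep '[0,0,0,0,0,0,45, 0,0,0,0,0,0,45, 0,0,0,0,0,0,45, 0,0,0,0,0,0,45, 0,0,-20,0,0,0,45, 0,0,-45,0,0,0,45, 0,0,-60,0,0,0,45]'
python3 - <<'E'
from h import *
to('BR',150,175)
f=manip.grab_frame("wrist");cv2.imwrite("pics/w3.png",f["img"])
E
```

```text
clock: 4.08
tcp_pos: [438.9, 186.1, 152.8]
tcp_rot: [0.0, 0.331, 0.944, -0.001]
wrist_force: [-0.2, 0.6, -0.4]
grip_width: 45.0
t 4.08 tcp [438.9 186.1 152.8] ang 141.3 tilt [-0.    -0.001] F [-0.2  0.6 -0.4] Mz [ 0.102 -0.08   0.022] w 45.0 j7 0.34
BR shift [-153.9   19.3    2.9] rotz -33.65242241928635
```

View pics/w3.png

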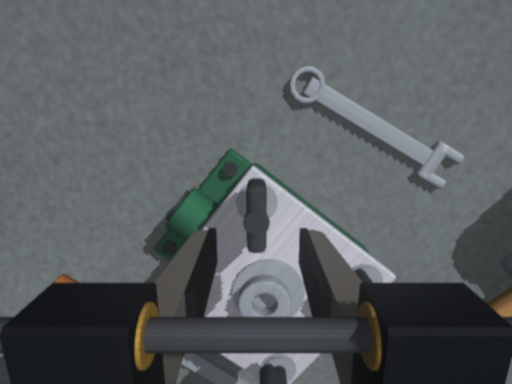

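The bar at (257,215) turned with the jaws by 40°. On to BR.

```bash
python3 -m creep '[-38,5,0,0,0,-7,45, -77,10,0,0,0,-14,45, -115,14,0,0,0,-21,45, -154,19,0,0,0,-28,45, -154,19,0,0,0,-33.6,45, -154,19,0,0,0,-33.6,45, -154,19,20,0,0,-33.6,45]'
python3 - <<'E'
from h import *
to('BR',90,175)
f=manip.grab_frame("wrist");cv2.imwrite("pics/w4.png",f["img"])
E
```

```text
clock: 4.72
tcp_pos: [574.5, 106.3, 137.8]
tcp_rot: [0.004, 0.046, 0.999, 0.002]
wrist_force: [0.7, 0.2, 0.7]
grip_width: 45.0
t 4.72 tcp [574.5 106.3 137.8] ang 174.8 tilt [0.009 0.003] F [0.7 0.2 0.7] Mz [ 0.117 -0.037  0.014] w 45.0 j7 1.11
BR shift [ 3.7 -1.8 47.7] rotz -0.21887499543430522
```

View pics/w4.png

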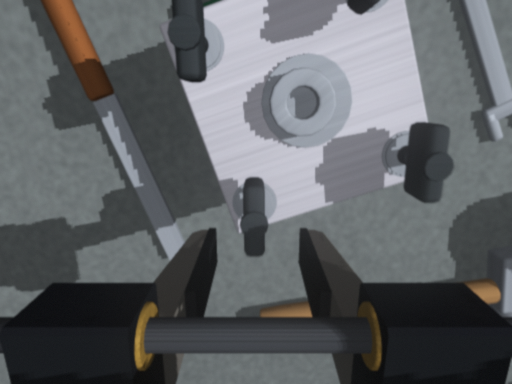

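Bar BR at (254,215), upright in the picture, so aligned with the jaws. Descend and close.

```bash
python3 -m creep '[3.5,-1.5,0,0,0,0,35, 3.5,-1.5,20,0,0,0,35, 3.5,-1.5,40,0,0,0,35, 3.5,-1.5,47.5,0,0,0,35, 3.5,-1.5,47.5,0,0,0,35, 3.5,-1.5,47.5,0,0,0,5, 3.5,-1.5,47.5,0,0,0,5, 3.5,-1.5,47.5,0,0,0,5, 3.5,-1.5,47.5,0,0,0,5, 3.5,-1.5,47.5,0,0,0,5]'
python3 -c "
from h import *
to('BR',90,175)"
```

```text
clock: 5.6
tcp_pos: [567.7, 104.8, 85.9]
tcp_rot: [0.001, 0.045, 0.999, 0.001]
wrist_force: [-1.6, -1.0, 4.0]
grip_width: 13.0
t 5.6 tcp [567.7 104.8  85.9] ang 174.8 tilt [0.002 0.001] F [-1.6 -1.   4. ] Mz [-0.055  0.189  0.081] w 13.0 j7 1.09
BR shift [-3.4  0.5 -4.1] rotz -0.16374082513272015
```

```bash
python3 -m creep '[0,0,0,0,0,0,25, 0,0,0,0,0,0,25, -3.4,0.3,-4,0,0,0,25, -3.4,0.3,-4,0,0,0,25, -3.4,0.3,-4,0,0,0,25, -3.4,0.3,-4,0,0,0,5, -3.4,0.3,-4,0,0,0,5, -3.4,0.3,-4,0,0,0,5, -3.4,0.3,-4,0,0,0,5]'
python3 -c "
from h import *
to('BR',90,175)"
```

```text
clock: 6.35
tcp_pos: [570.9, 104.5, 89.8]
tcp_rot: [0.001, 0.045, 0.999, 0.0]
wrist_force: [-0.3, -1.3, 0.1]
grip_width: 13.0
t 6.35 tcp [570.9 104.5  89.8] ang 174.8 tilt [0.002 0.   ] F [-0.3 -1.3  0.1] Mz [-0.139 -0.063  0.105] w 13.0 j7 1.09
BR shift [-0.1  0.5 -0.2] rotz -0.15632001715420074
```

```bash
python3 -m creep '[0,0,0,0,0,7,5, 0,0,0,0,0,14,5, 0,0,0,0,0,20,5, 0,0,0,0,0,27,5]'
python3 -c "
from h import *
st()"
python3 -m creep '[0,0,0,0,0,7,5, 0,0,0,0,0,15.3,5, 0,0,0,0,0,15.3,5]'
python3 -c "
from h import *
st()"
python3 -m creep '[0,0,0,0,0,0,45, 0,0,0,0,0,0,45, 0,0,0,0,0,0,45, 0,0,0,0,0,0,45, 0,0,-20,0,0,0,45, 0,0,-45,0,0,0,45, 0,0,-60,0,0,0,45, 0,0,-60,0,0,0,45]'
python3 - <<'E'
from h import *
to('TR',150,178)
f=manip.grab_frame("wrist");cv2.imwrite("pics/w5.png",f["img"])
E
```

```text
clock: 6.68
tcp_pos: [570.7, 103.8, 89.8]
tcp_rot: [0.001, 0.279, 0.96, 0.0]
wrist_force: [-0.8, -1.5, 1.3]
grip_width: 12.8
t 6.68 tcp [570.7 103.8  89.8] ang 147.5 tilt [ 0.001 -0.   ] F [-0.8 -1.5  1.3] Mz [-0.415  0.141  0.117] w 12.8 j7 0.68
clock: 6.93
tcp_pos: [570.5, 103.6, 89.8]
tcp_rot: [0.001, 0.406, 0.914, -0.0]
wrist_force: [-1.3, -2.0, 1.6]
grip_width: 12.7
t 6.93 tcp [570.5 103.6  89.8] ang 132.0 tilt [ 0.001 -0.001] F [-1.3 -2.   1.6] Mz [-0.347  0.065  0.107] w 12.7 j7 0.45
clock: 7.6
tcp_pos: [572.8, 104.2, 153.2]
tcp_rot: [0.003, 0.406, 0.914, 0.002]
wrist_force: [1.1, 0.1, -0.7]
grip_width: 45.1
t 7.6 tcp [572.8 104.2 153.2] ang 132.1 tilt [0.007 0.   ] F [ 1.1  0.1 -0.7] Mz [ 0.065 -0.062 -0.01 ] w 45.1 j7 0.46
TR shift [97.9 51.6  3. ] rotz -45.92934384012693
```

View pics/w5.png

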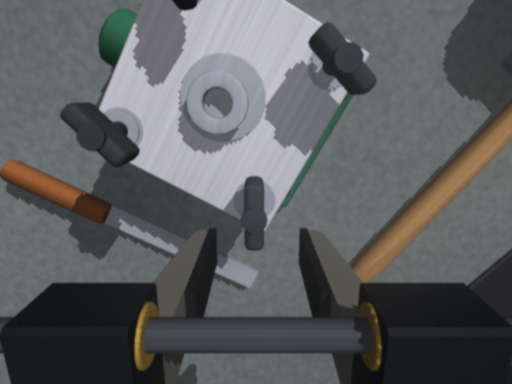

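BR turned (bar upright at (254,212)); Mz read 0.11, as the drag should. On to TR.

```bash
python3 -m creep '[35,18,3,0,0,-7,45, 70,37,3,0,0,-14,45, 98,51.5,3,0,0,-21,45, 98,51.5,3,0,0,-28,45, 98,51.5,3,0,0,-35,45, 98,51.5,3,0,0,-42,45, 98,51.5,3,0,0,-46,45, 98,51.5,10,0,0,-46,45, 98,51.5,15,0,0,-46,45, 98,51.5,15,0,0,-46,45]'
python3 - <<'E'
from h import *
to('TR',90,178)
f=manip.grab_frame("wrist");cv2.imwrite("pics/w6.png",f["img"])
E
```

```text
clock: 8.48
tcp_pos: [543.0, 210.3, 133.8]
tcp_rot: [0.0, 0.018, 1.0, -0.001]
wrist_force: [-0.9, 0.4, -0.5]
grip_width: 45.1
t 8.48 tcp [543.  210.3 133.8] ang 178.0 tilt [ 0.001 -0.002] F [-0.9  0.4 -0.5] Mz [ 0.092 -0.022  0.023] w 45.1 j7 0.97
TR shift [-2.4  1.2 43.8] rotz -0.047571592522729134
```

View pics/w6.png

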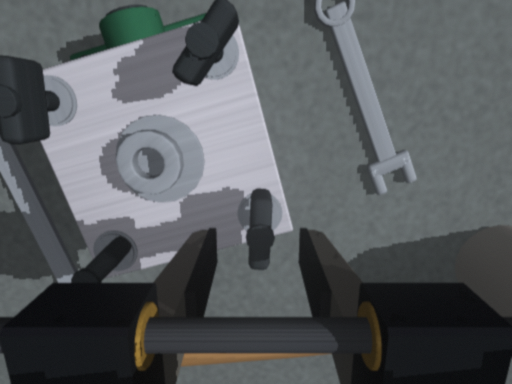

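Bar TR at (260,228), aligned. Descend, close, turn.

```bash
python3 -m creep '[-2.4,1.2,0,0,0,0,35, -2.4,1.2,20,0,0,0,35, -2.4,1.2,40,0,0,0,35, -2.4,1.2,43.8,0,0,0,30, -2.4,1.2,43.8,0,0,0,30]'
python3 -c "
from h import *
to('TR',90,178)"
```

```text
clock: 8.95
tcp_pos: [545.0, 211.4, 89.5]
tcp_rot: [-0.0, 0.018, 1.0, -0.001]
wrist_force: [-0.5, -0.2, 0.7]
grip_width: 30.0
t 8.95 tcp [545.  211.4  89.5] ang 178.0 tilt [-0.001 -0.002] F [-0.5 -0.2  0.7] Mz [ 0.071 -0.022 -0.008] w 30.0 j7 0.95
TR shift [-0.5  0.  -0.5] rotz -0.03208882906767485
```

```bash
python3 -m creep '[0,0,0,0,0,0,5, 0,0,0,0,0,0,5, 0,0,0,0,0,0,5, 0,0,0,0,0,0,5, 0,0,0,0,0,0,5]'
python3 -c "
from h import *
to('TR',90,178)"
```

```text
clock: 9.37
tcp_pos: [545.6, 211.6, 90.5]
tcp_rot: [0.0, 0.018, 1.0, -0.001]
wrist_force: [-1.1, -0.2, 2.9]
grip_width: 12.9
t 9.37 tcp [545.6 211.6  90.5] ang 177.9 tilt [ 0.001 -0.002] F [-1.1 -0.2  2.9] Mz [ 0.063 -0.012 -0.083] w 12.9 j7 0.95
TR shift [ 0.1 -0.2  0.5] rotz -0.059590433861188785
```

```bash
python3 -m creep '[0,0,0,0,0,7,5, 0,0,0,0,0,14,5, 0,0,0,0,0,20,5, 0,0,0,0,0,27,5, 0,0,0,0,0,34,5, 0,0,0,0,0,41,5, 0,0,0,0,0,41,5]'
python3 -c "
from h import *
st()"
python3 -m creep '[0,0,0,0,0,0,45, 0,0,0,0,0,0,45, 0,0,0,0,0,0,45, 0,0,0,0,0,0,45, 0,0,-20,0,0,0,45, 0,0,-45,0,0,0,45, 0,0,-60,0,0,0,45, 0,0,-60,0,0,0,45]'
python3 - <<'E'
from h import *
to('BL',150,178)
f=manip.grab_frame("wrist");cv2.imwrite("pics/w7.png",f["img"])
E
```

```text
clock: 9.95
tcp_pos: [545.3, 210.7, 90.5]
tcp_rot: [0.001, 0.369, 0.93, -0.002]
wrist_force: [-0.5, -3.3, 0.7]
grip_width: 13.0
t 9.95 tcp [545.3 210.7  90.5] ang 136.8 tilt [-0.    -0.003] F [-0.5 -3.3  0.7] Mz [-0.658  0.147 -0.093] w 13.0 j7 0.34
clock: 10.62
tcp_pos: [547.5, 212.0, 154.0]
tcp_rot: [0.003, 0.368, 0.93, 0.001]
wrist_force: [0.4, 0.0, 0.2]
grip_width: 45.3
t 10.62 tcp [547.5 212.  154. ] ang 136.8 tilt [ 0.006 -0.   ] F [0.4 0.  0.2] Mz [-0.013 -0.082  0.023] w 45.3 j7 0.34
BL shift [ -30.  -153.9    3.6] rotz -41.1993185649429
```

View pics/w7.png

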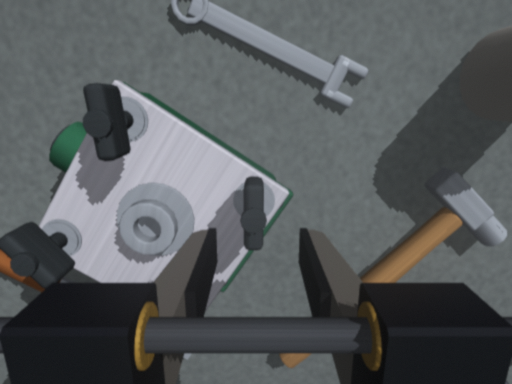

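TR turned (bar upright at (253,212)). On to BL.

```bash
python3 -m creep '[-7,-38,3,0,0,-7,45, -15,-77,3,0,0,-14,45, -22,-115,3,0,0,-21,45, -30,-154,3,0,0,-28,45, -30,-154,3,0,0,-35,45, -30,-154,3,0,0,-41.2,45, -30,-154,3,0,0,-41.2,45, -30,-154,15,0,0,-41.2,45, -30,-154,15,0,0,-41.2,45]'
python3 - <<'E'
from h import *
to('BL',90,178)
f=manip.grab_frame("wrist");cv2.imwrite("pics/w8.png",f["img"])
E
```

```text
clock: 11.42
tcp_pos: [461.6, 78.5, 135.1]
tcp_rot: [-0.0, 0.019, 1.0, -0.001]
wrist_force: [-0.6, 0.3, -0.3]
grip_width: 45.3
t 11.42 tcp [461.6  78.5 135.1] ang 177.9 tilt [-0.    -0.002] F [-0.6  0.3 -0.3] Mz [ 0.097 -0.035  0.018] w 45.3 j7 1.21
BL shift [-2.4  1.  45.1] rotz -0.14596319400038738
```

View pics/w8.png

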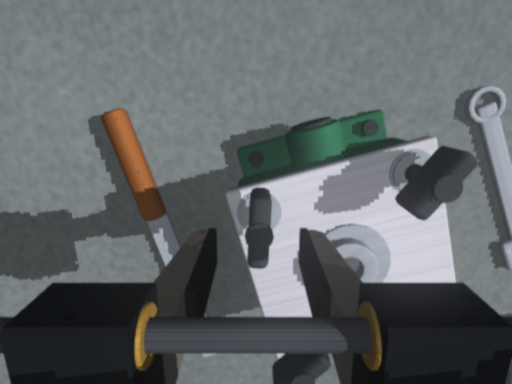

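Bar BL at (260,228), aligned.

```bash
python3 -m creep '[-2.4,1,0,0,0,0,35, -2.4,1,20,0,0,0,35, -2.4,1,40,0,0,0,35, -2.4,1,45,0,0,0,30, -2.4,1,45,0,0,0,30]'
python3 -c "
from h import *
to('BL',90,178)"
python3 -m creep '[0,0,0,0,0,0,5, 0,0,0,0,0,0,5, 0,0,0,0,0,0,5, 0,0,0,0,0,0,5, 0,0,0,0,0,0,5]'
python3 -c "
from h import *
to('BL',90,178)"
```

```text
clock: 11.88
tcp_pos: [463.3, 79.7, 89.6]
tcp_rot: [-0.002, 0.018, 1.0, -0.001]
wrist_force: [-0.1, -0.4, -0.2]
grip_width: 30.1
t 11.88 tcp [463.3  79.7  89.6] ang 177.9 tilt [-0.003 -0.002] F [-0.1 -0.4 -0.2] Mz [ 0.115 -0.075 -0.032] w 30.1 j7 1.18
BL shift [-0.7 -0.4 -0.4] rotz -0.10040951299689027
clock: 12.3
tcp_pos: [464.0, 79.3, 90.4]
tcp_rot: [-0.001, 0.019, 1.0, -0.001]
wrist_force: [-0.7, -2.6, 3.4]
grip_width: 12.8
t 12.3 tcp [464.   79.3  90.4] ang 177.8 tilt [-0.002 -0.003] F [-0.7 -2.6  3.4] Mz [-0.422 -0.013 -0.116] w 12.8 j7 1.18
BL shift [-0.   0.   0.4] rotz -0.15175414915043461
```

```bash
python3 -m creep '[0,0,0,0,0,7,5, 0,0,0,0,0,14,5, 0,0,0,0,0,20,5]'
python3 -c "
from h import *
st()"
python3 -m creep '[0,0,0,0,0,7,5, 0,0,0,0,0,14,5, 0,0,0,0,0,20.5,5, 0,0,0,0,0,20.5,5, 0,0,0,0,0,20.5,5, 0,0,0,0,0,20.5,5]'
python3 -c "
from h import *
st()"
```

```text
clock: 12.55
tcp_pos: [463.8, 78.7, 90.5]
tcp_rot: [-0.0, 0.195, 0.981, -0.002]
wrist_force: [-1.1, -2.5, -1.0]
grip_width: 12.9
t 12.55 tcp [463.8  78.7  90.5] ang 157.5 tilt [-0.002 -0.003] F [-1.1 -2.5 -1. ] Mz [-0.482 -0.01   0.119] w 12.9 j7 0.87
clock: 13.05
tcp_pos: [463.6, 78.3, 90.5]
tcp_rot: [-0.0, 0.365, 0.931, -0.002]
wrist_force: [0.0, -3.6, 0.4]
grip_width: 12.9
t 13.05 tcp [463.6  78.3  90.5] ang 137.2 tilt [-0.002 -0.004] F [ 0.  -3.6  0.4] Mz [-0.754  0.095 -0.116] w 12.9 j7 0.56
```

```bash
cat > rd.py <<'E'
from h import *
o=manip.observe();M=Rq(o["tcp_rot"]);x=M[:,0]
print("   ang",np.degrees(np.arctan2(x[1],x[0])).round(1)%360,"Mz",o["moment"].round(3),"F",o["wrist_force"].round(1),"e7",o["effort"][[0,2,4,6]].round(3),"tcp",o["tcp_pos"].round(1))
E
python3 -m creep '[0,0,0,0,0,7,5, 0,0,0,0,0,14,5, 0,0,0,0,0,21,5, 0,0,0,0,0,24,5]' >/dev/null; python3 rd.py
for i in 1 2 3 4; do python3 -m creep '[0,0,0,0,0,3,5]' >/dev/null; python3 rd.py; done
```

```text
ang 113.0 Mz [-0.775  0.306  0.147] F [-0.7 -2.9  1.7] e7 [-0.803 -0.952 -0.673 -0.113] tcp [463.1  77.9  90.4]
   ang 110.0 Mz [-0.301 -0.137  0.135] F [-0.8 -2.1 -2.2] e7 [-0.216 -0.48  -0.37   0.446] tcp [463.   77.8  90.5]
   ang 107.0 Mz [-0.508 -0.015  0.176] F [-0.2 -2.9 -1.2] e7 [-0.353 -0.528 -0.435  0.438] tcp [462.9  77.8  90.5]
   ang 104.0 Mz [-0.441  0.007  0.116] F [-0.9 -2.8  0.1] e7 [-0.378 -0.491 -0.448  0.455] tcp [462.9  77.8  90.5]
   ang 101.0 Mz [-0.458  0.094  0.109] F [-0.9 -2.5 -0.7] e7 [-0.358 -0.386 -0.443  0.456] tcp [462.8  77.8  90.4]
```

```bash
for i in 1 2; do python3 -m creep '[0,0,0,0,0,3,5]' >/dev/null; python3 rd.py; done
```

```text
ang 98.0 Mz [-0.507  0.085  0.111] F [-1.3 -2.6 -0.9] e7 [-0.341 -0.279 -0.44   0.456] tcp [462.7  77.8  90.5]
   ang 95.0 Mz [-0.498  0.098  0.079] F [-0.4 -2.8 -0.3] e7 [-0.331 -0.176 -0.44   0.456] tcp [462.6  77.8  90.5]
```

```bash
for i in 1 2; do python3 -m creep '[0,0,0,0,0,3,5]' >/dev/null; python3 rd.py; done
```

```text
ang 92.1 Mz [-0.497  0.047  0.073] F [-1.5 -2.8 -0.3] e7 [-0.323 -0.074 -0.44   0.456] tcp [462.6  77.8  90.5]
   ang 89.1 Mz [-0.415  0.091  0.193] F [-0.6 -2.7 -0.1] e7 [-0.213  0.125 -0.527  0.348] tcp [462.5  77.8  90.5]
```

```bash
for i in 1 2; do python3 -m creep '[0,0,0,0,0,3,5]' >/dev/null; python3 rd.py; done
```

```text
ang 86.1 Mz [-0.425  0.074  0.263] F [-0.4 -2.5 -0.1] e7 [-0.198  0.226 -0.586  0.298] tcp [462.4  77.8  90.5]
   ang 83.2 Mz [-0.539  0.011  0.301] F [-0.9 -2.4 -0.5] e7 [-0.151  0.365 -0.627  0.248] tcp [462.3  77.8  90.5]
```

BL firm at about 90°, now ~0.15 rad beyond (torque 0.30 N m). Release, go to TR.

```bash
python3 -m creep '[0,0,0,0,0,0,45, 0,0,0,0,0,0,45, 0,0,0,0,0,0,45, 0,0,0,0,0,0,45, 0,0,-20,0,0,0,45, 0,0,-45,0,0,0,45, 0,0,-60,0,0,0,45, 0,0,-60,0,0,0,45]'
python3 - <<'E'
from h import *
to('TR',140,136.8)
f=manip.grab_frame("wrist");cv2.imwrite("pics/w9.png",f["img"])
E
```

```text
clock: 14.88
tcp_pos: [464.8, 78.7, 153.4]
tcp_rot: [0.001, 0.747, 0.664, 0.0]
wrist_force: [0.8, 0.3, -0.3]
grip_width: 45.0
t 14.88 tcp [464.8  78.7 153.4] ang 83.3 tilt [ 0.002 -0.002] F [ 0.8  0.3 -0.3] Mz [ 0.006  0.038 -0.016] w 45.0 j7 -0.29
TR shift [141.3  64.5  13.3] rotz -53.54493677517199
```

View pics/w9.png

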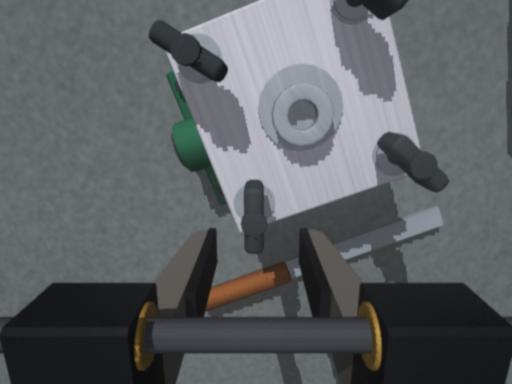

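BL's bar (254,215) is at the wound-on angle; the others are at about 40° (187,50), (413,160). To TR.

```bash
python3 -m creep '[35,16,0,0,0,-7,45, 70,32,0,0,0,-14,45, 105,48,0,0,0,-21,45, 141,64.5,0,0,0,-28,45, 141,64.5,0,0,0,-35,45, 141,64.5,0,0,0,-42,45, 141,64.5,5,0,0,-49,45, 141,64.5,13,0,0,-53.5,45, 141,64.5,13,0,0,-53.5,45, 141,64.5,13,0,0,-53.5,45]'
python3 - <<'E'
from h import *
to('TR',90,136.8)
f=manip.grab_frame("wrist");cv2.imwrite("pics/w10.png",f["img"])
E
```

```text
clock: 15.77
tcp_pos: [543.5, 210.5, 137.0]
tcp_rot: [-0.001, 0.37, 0.929, -0.002]
wrist_force: [0.3, -0.1, -0.0]
grip_width: 44.7
t 15.77 tcp [543.5 210.5 137. ] ang 136.6 tilt [-0.003 -0.003] F [ 0.3 -0.1 -0. ] Mz [ 0.043 -0.009 -0.008] w 44.7 j7 0.37
TR shift [-0.8  2.3 47. ] rotz -0.17572735185095212
```

View pics/w10.png

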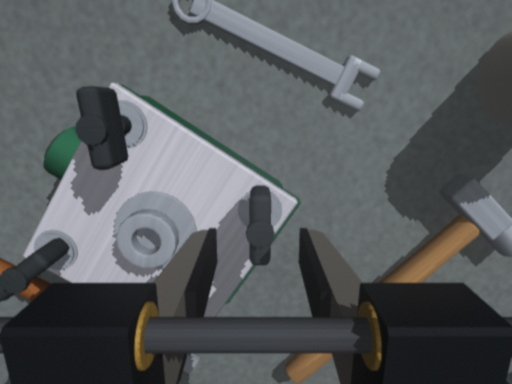

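TR's bar (260,225) is aligned. Descend and close.

```bash
python3 -m creep '[-0.8,2.1,0,0,0,0,35, -0.8,2.1,20,0,0,0,35, -0.8,2.1,40,0,0,0,35, -0.8,2.1,47,0,0,0,30, -0.8,2.1,47,0,0,0,30]'
python3 -c "
from h import *
to('TR',90,136.8)"
python3 -m creep '[0,0,0,0,0,0,5, 0,0,0,0,0,0,5, 0,0,0,0,0,0,5, 0,0,0,0,0,0,5, 0,0,0,0,0,0,5]'
python3 rd.py
```

```text
clock: 16.23
tcp_pos: [544.7, 211.1, 89.0]
tcp_rot: [-0.001, 0.37, 0.929, -0.003]
wrist_force: [0.0, 0.3, -0.3]
grip_width: 30.2
t 16.23 tcp [544.7 211.1  89. ] ang 136.6 tilt [-0.005 -0.004] F [ 0.   0.3 -0.3] Mz [ 0.061 -0.055  0.066] w 30.2 j7 0.37
TR shift [-0.4  0.8 -1. ] rotz -0.20579482887612244
clock: 16.65
tcp_pos: [545.0, 211.0, 90.0]
tcp_rot: [-0.001, 0.37, 0.929, -0.003]
wrist_force: [-1.3, -1.9, 4.6]
grip_width: 12.9
   ang 136.6 Mz [-0.295  0.373 -0.06 ] F [-1.3 -1.9  4.6] e7 [-0.421 -0.534 -0.044  0.069] tcp [545. 211.  90.]
```

```bash
python3 -m creep '[0,0,0,0,0,7,5, 0,0,0,0,0,14,5, 0,0,0,0,0,21,5]' >/dev/null; python3 rd.py
for i in 1 2 3 ; do python3 -m creep '[0,0,0,0,0,3,5]' >/dev/null; python3 rd.py; done
```

```text
ang 115.2 Mz [-0.201  0.256  0.104] F [-1.5 -1.2 -0.2] e7 [ 1.402 -0.122  0.059  1.181] tcp [544.7 210.8  90.1]
   ang 111.9 Mz [ 0.007 -0.109  0.14 ] F [ 0.4 -0.7 -2.7] e7 [ 0.51   0.86  -0.124 -0.008] tcp [544.6 210.7  90.1]
   ang 108.8 Mz [-0.037 -0.055  0.163] F [-0.3 -1.  -1.9] e7 [ 0.458  0.803 -0.102  0.441] tcp [544.5 210.7  90.1]
   ang 105.7 Mz [-0.084  0.104  0.117] F [-0.4  0.8 -0.4] e7 [ 0.457  0.974 -0.083  0.452] tcp [544.5 210.7  90.1]
```

```bash
for i in 1 2 3; do python3 -m creep '[0,0,0,0,0,3,5]' >/dev/null; python3 rd.py; done
```

```text
ang 102.6 Mz [-0.011  0.024  0.07 ] F [-0.5 -0.6 -0.7] e7 [ 0.479  1.15  -0.07   0.468] tcp [544.4 210.7  90.1]
   ang 99.4 Mz [-0.085  0.008  0.12 ] F [-1.6 -0.4 -1.7] e7 [ 0.495  1.333 -0.064  0.469] tcp [544.4 210.7  90.1]
   ang 96.3 Mz [-0.02   0.038  0.109] F [-0.4 -1.2 -1.1] e7 [ 0.501  1.512 -0.062  0.469] tcp [544.3 210.7  90.1]
```

```bash
for i in 1 2 3; do python3 -m creep '[0,0,0,0,0,3,5]' >/dev/null; python3 rd.py; done
```

```text
ang 93.2 Mz [-0.051  0.052  0.192] F [-1.1  0.4 -2.1] e7 [ 0.504  1.691 -0.061  0.469] tcp [544.3 210.7  90.1]
   ang 90.1 Mz [-0.066  0.038  0.155] F [-0.2 -0.2 -1.9] e7 [ 0.504  1.869 -0.061  0.469] tcp [544.2 210.7  90.1]
   ang 86.9 Mz [-0.061  0.106  0.088] F [ 0.4 -0.9 -1.4] e7 [ 0.501  2.046 -0.061  0.469] tcp [544.2 210.6  90.1]
```

```bash
for i in 1 2; do python3 -m creep '[0,0,0,0,0,3,5]' >/dev/null; python3 rd.py; done
```

```text
ang 83.8 Mz [-0.027  0.028  0.287] F [ 0.  -1.4 -2.1] e7 [ 0.527  2.258 -0.119  0.39 ] tcp [544.1 210.6  90.1]
   ang 80.7 Mz [-0.058  0.042  0.286] F [ 0.3 -1.4 -0.9] e7 [ 0.592  2.482 -0.153  0.349] tcp [544.  210.7  90.1]
```

```bash
for i in 1 2; do python3 -m creep '[0,0,0,0,0,2.5,5]' >/dev/null; python3 rd.py; done
python3 -m creep '[0,0,0,0,0,0,45, 0,0,0,0,0,0,45, 0,0,0,0,0,0,45, 0,0,0,0,0,0,45, 0,0,-20,0,0,0,45, 0,0,-45,0,0,0,45, 0,0,-60,0,0,0,45, 0,0,-60,0,0,0,45]'
python3 - <<'E'
from h import *
to('TL',140,141.3)
f=manip.grab_frame("wrist");cv2.imwrite("pics/w11.png",f["img"])
E
```

```text
ang 78.1 Mz [-0.024  0.053  0.229] F [-0.9 -0.1 -0.9] e7 [ 0.469  2.723 -0.233  0.142] tcp [544.  210.7  90.1]
   ang 75.6 Mz [-0.104  0.1    0.353] F [-1.2 -1.  -1.1] e7 [ 0.5    2.87  -0.259  0.159] tcp [543.9 210.7  90.1]
clock: 18.65
tcp_pos: [546.4, 211.9, 153.5]
tcp_rot: [0.002, 0.79, 0.613, 0.001]
wrist_force: [-0.1, 0.0, 0.1]
grip_width: 45.0
t 18.65 tcp [546.4 211.9 153.5] ang 75.6 tilt [ 0.004 -0.002] F [-0.1  0.   0.1] Mz [-0.015  0.009 -0.043] w 45.0 j7 -0.57
TL shift [-51.8 -98.3  13.2] rotz -65.73123519486556
```

View pics/w11.png

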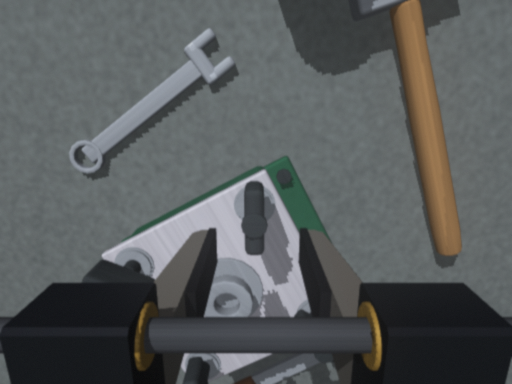

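TR firm at about 86°, ~0.17 rad beyond. To TL.

```bash
python3 -m creep '[-17,-33,0,0,0,-7,45, -35,-66,0,0,0,-14,45, -52,-98,0,0,0,-21,45, -52,-98,0,0,0,-28,45, -52,-98,0,0,0,-35,45, -52,-98,0,0,0,-42,45, -52,-98,5,0,0,-49,45, -52,-98,13,0,0,-56,45, -52,-98,13,0,0,-63,45, -52,-98,13,0,0,-65.7,45]'
python3 -m creep '[0,0,0,0,0,0,45]' >/dev/null
python3 - <<'E'
from h import *
to('TL',90,141.3)
f=manip.grab_frame("wrist");cv2.imwrite("pics/w12.png",f["img"])
E
```

```text
clock: 19.53
tcp_pos: [436.2, 185.0, 137.0]
tcp_rot: [0.0, 0.329, 0.944, -0.002]
wrist_force: [0.3, -0.6, -0.4]
grip_width: 45.0
t 19.62 tcp [435.6 184.7 135.9] ang 141.7 tilt [-0.003 -0.005] F [ 0.3 -0.1  0.6] Mz [-0.006 -0.077 -0.04 ] w 45.3 j7 0.44
TL shift [-1.1  3.2 45.9] rotz 0.39487579812308127
```

View pics/w12.png

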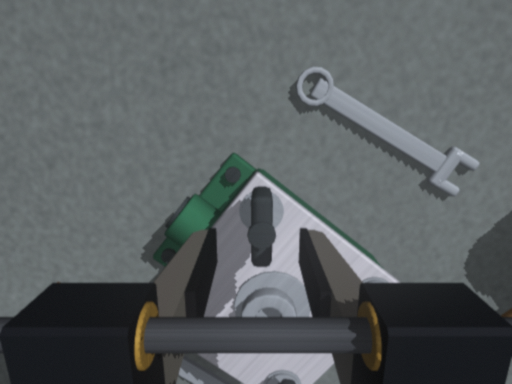

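Bar TL (262,225), aligned.

```bash
python3 -m creep '[-1,3,0,0,0,0,35, -1,3,20,0,0,0.4,35, -1,3,40,0,0,0.4,35, -1,3,45.5,0,0,0.4,30, -1,3,45.5,0,0,0.4,30]'
python3 -c "
from h import *
to('TL',90,141.3)"
python3 -m creep '[0,0,0,0,0,0,5, 0,0,0,0,0,0,5, 0,0,0,0,0,0,5, 0,0,0,0,0,0,5, 0,0,0,0,0,0,5]'
python3 rd.py
```

```text
clock: 20.08
tcp_pos: [436.5, 185.4, 88.7]
tcp_rot: [-0.002, 0.333, 0.943, -0.005]
wrist_force: [-0.2, 0.6, 1.2]
grip_width: 30.0
t 20.08 tcp [436.5 185.4  88.7] ang 141.2 tilt [-0.007 -0.007] F [-0.2  0.6  1.2] Mz [ 0.015 -0.016  0.001] w 30.0 j7 0.43
TL shift [-0.9  1.7 -1.4] rotz -0.14716349318888433
clock: 20.5
tcp_pos: [437.3, 186.1, 89.4]
tcp_rot: [-0.001, 0.332, 0.943, -0.004]
wrist_force: [2.0, 1.3, 0.3]
grip_width: 12.6
   ang 141.2 Mz [ 0.382 -0.301  0.096] F [2.  1.3 0.3] e7 [ 0.433  0.83   0.087 -0.081] tcp [437.3 186.1  89.4]
```

```bash
python3 -m creep '[0,0,0,0,0,7,5, 0,0,0,0,0,14,5, 0,0,0,0,0,21,5]' >/dev/null; python3 rd.py
for i in 1 2 3 ; do python3 -m creep '[0,0,0,0,0,3,5]' >/dev/null; python3 rd.py; done
```

```text
ang 119.8 Mz [ 0.248 -0.208  0.125] F [-0.5  0.6 -2.7] e7 [1.832 0.476 0.171 1.217] tcp [437.2 186.   89.4]
   ang 116.5 Mz [ 0.282 -0.357  0.091] F [ 1.1  0.1 -5.3] e7 [ 0.78   1.197 -0.024 -0.   ] tcp [437.2 186.   89.4]
   ang 113.4 Mz [ 0.319 -0.343  0.104] F [ 1.1 -0.1 -4.6] e7 [0.762 1.126 0.01  0.458] tcp [437.2 186.   89.4]
   ang 110.2 Mz [ 0.257 -0.318  0.126] F [ 0.3  1.3 -4.2] e7 [0.775 1.243 0.032 0.469] tcp [437.2 186.   89.5]
```

```bash
for i in 1 2 3; do python3 -m creep '[0,0,0,0,0,3,5]' >/dev/null; python3 rd.py; done
```

```text
ang 107.1 Mz [ 0.254 -0.335  0.201] F [ 1.2 -0.3 -4.2] e7 [ 0.824  1.388 -0.02   0.405] tcp [437.1 186.   89.4]
   ang 104.0 Mz [ 0.263 -0.266  0.27 ] F [ 2.4  0.7 -3.9] e7 [ 0.928  1.575 -0.058  0.348] tcp [437.1 186.   89.5]
   ang 100.9 Mz [ 0.264 -0.284  0.326] F [ 1.7  1.9 -4.2] e7 [ 0.961  1.712 -0.1    0.295] tcp [437.1 186.   89.4]
```

TL firm at ~108°, ~0.13 rad beyond. Release; to BR.

```bash
python3 -m creep '[0,0,0,0,0,0.5,45, 0,0,0,0,0,0,45, 0,0,0,0,0,0,45, 0,0,0,0,0,0,45, 0,0,-20,0,0,0,45, 0,0,-45,0,0,0,45, 0,0,-60,0,0,0,45, 0,0,-60,0,0,0,45]'
python3 - <<'E'
from h import *
to('BR',140,132.0)
f=manip.grab_frame("wrist");cv2.imwrite("pics/w13.png",f["img"])
E
```

```text
clock: 21.92
tcp_pos: [439.3, 187.2, 152.4]
tcp_rot: [0.002, 0.637, 0.771, -0.001]
wrist_force: [0.1, -0.1, 1.1]
grip_width: 44.7
t 21.92 tcp [439.3 187.2 152.4] ang 100.9 tilt [ 0.001 -0.003] F [ 0.1 -0.1  1.1] Mz [-0.03  -0.076 -0.006] w 44.7 j7 -0.21
BR shift [-105.6  113.9   12.9] rotz -31.12006719658791
```

View pics/w13.png

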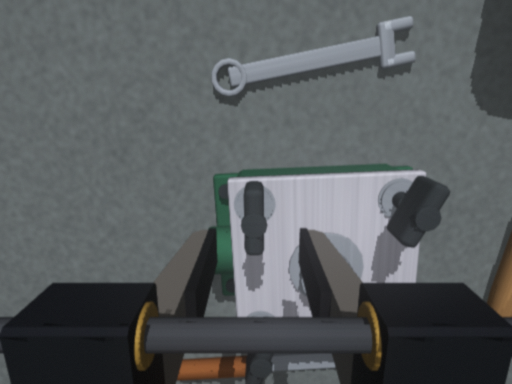

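TL's bar (255,217) stayed at its angle. To BR.

```bash
python3 -m creep '[-26,28,0,0,0,-7,45, -52,56,0,0,0,-14,45, -78,84,0,0,0,-21,45, -105,113,0,0,0,-28,45, -105.5,114,0,0,0,-31,45, -105.5,114,0,0,0,-31,45, -105.5,114,5,0,0,-31,45, -105.5,114,12,0,0,-31,45, -105.5,114,12,0,0,-31,45]'
python3 - <<'E'
from h import *
to('BR',90,132.0)
f=manip.grab_frame("wrist");cv2.imwrite("pics/w14.png",f["img"])
E
```

```text
clock: 22.72
tcp_pos: [567.9, 105.8, 137.1]
tcp_rot: [-0.001, 0.407, 0.913, -0.003]
wrist_force: [0.7, 0.4, -0.4]
grip_width: 45.1
t 22.72 tcp [567.9 105.8 137.1] ang 132.0 tilt [-0.004 -0.005] F [ 0.7  0.4 -0.4] Mz [ 0.036 -0.004 -0.047] w 45.1 j7 0.56
BR shift [-2.7  2.2 47. ] rotz -0.04829978569028981
```

View pics/w14.png

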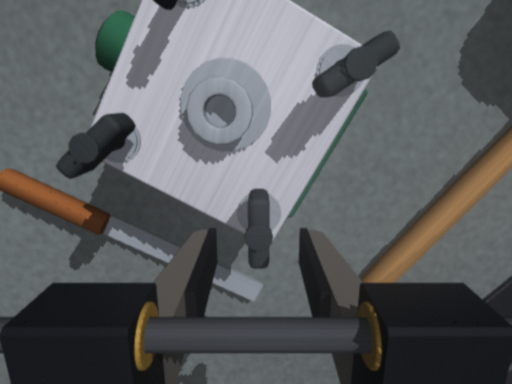

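BR's bar (258,228), aligned.

```bash
python3 -m creep '[-2.7,2,0,0,0,0,35, -2.7,2,20,0,0,0,35, -2.7,2,40,0,0,0,35, -2.7,2,46.5,0,0,0,30, -2.7,2,46.5,0,0,0,30]'
python3 -c "
from h import *
to('BR',90,132)"
python3 -m creep '[0,0,0,0,0,0,5, 0,0,0,0,0,0,5, 0,0,0,0,0,0,5, 0,0,0,0,0,0,5, 0,0,0,0,0,0,5]'
python3 rd.py
```

```text
clock: 23.18
tcp_pos: [570.1, 105.1, 89.8]
tcp_rot: [-0.002, 0.407, 0.914, -0.004]
wrist_force: [-0.7, -0.2, -0.2]
grip_width: 30.1
t 23.18 tcp [570.1 105.1  89.8] ang 132.0 tilt [-0.007 -0.005] F [-0.7 -0.2 -0.2] Mz [ 0.033 -0.072  0.013] w 30.1 j7 0.57
BR shift [-0.8  0.7 -0.2] rotz -0.00248287821122517
clock: 23.6
tcp_pos: [569.7, 104.6, 90.7]
tcp_rot: [-0.002, 0.407, 0.913, -0.004]
wrist_force: [-4.4, -3.6, 6.6]
grip_width: 12.9
   ang 132.0 Mz [-0.429  0.929  0.121] F [-4.4 -3.6  6.6] e7 [-0.798  1.217 -0.414 -0.099] tcp [569.7 104.6  90.7]
```

```bash
python3 -m creep '[0,0,0,0,0,7,5, 0,0,0,0,0,14,5, 0,0,0,0,0,21,5]' >/dev/null; python3 rd.py
for i in 1 2 3 ; do python3 -m creep '[0,0,0,0,0,3,5]' >/dev/null; python3 rd.py; done
```

```text
ang 110.6 Mz [-0.104  0.319  0.137] F [-1.  -0.8 -1.2] e7 [1.251 2.038 0.014 1.177] tcp [569.6 104.5  90.8]
   ang 107.3 Mz [-0.099  0.084  0.134] F [-0.8 -1.1 -2.1] e7 [ 0.237  2.965 -0.194 -0.006] tcp [569.6 104.5  90.8]
   ang 104.2 Mz [-0.119  0.154  0.097] F [-0.5 -1.8 -1.8] e7 [ 0.223  2.919 -0.169  0.44 ] tcp [569.6 104.5  90.7]
   ang 101.0 Mz [-0.146  0.139  0.065] F [-2.2 -1.5 -1.1] e7 [ 0.232  3.096 -0.151  0.451] tcp [569.6 104.5  90.7]
```

```bash
for i in 1 2 3; do python3 -m creep '[0,0,0,0,0,3,5]' >/dev/null; python3 rd.py; done
```

```text
ang 97.9 Mz [-0.127  0.161  0.102] F [-1.3 -0.5 -1.5] e7 [ 0.253  3.274 -0.141  0.467] tcp [569.6 104.5  90.7]
   ang 94.7 Mz [-0.156  0.183  0.187] F [-0.8 -1.  -2. ] e7 [ 0.342  3.523 -0.183  0.398] tcp [569.6 104.5  90.8]
   ang 91.6 Mz [-0.089  0.156  0.201] F [-1.7 -1.  -0.9] e7 [ 0.374  3.726 -0.245  0.335] tcp [569.5 104.5  90.7]
```

```bash
python3 -m creep '[0,0,0,0,0,3,5]' >/dev/null; python3 rd.py; python3 -m creep '[0,0,0,0,0,1.5,5]' >/dev/null; python3 rd.py
python3 -m creep '[0,0,0,0,0,0,45, 0,0,0,0,0,0,45, 0,0,0,0,0,0,45, 0,0,0,0,0,0,45, 0,0,-20,0,0,0,45, 0,0,-45,0,0,0,45, 0,0,-70,0,0,0,45, -40,0,-100,0,0,0,45, -40,0,-100,0,0,0,45, -40,0,-100,0,0,0,45]'
python3 - <<'E'
from h import *
st()
for n in("wrist","side","scene"):
    f=manip.grab_frame(n);cv2.imwrite(f"pics/{n}15.png",f["img"])
E
```

```text
ang 88.5 Mz [-0.108  0.198  0.303] F [-1.3 -1.1 -2. ] e7 [ 0.405  3.93  -0.294  0.281] tcp [569.5 104.5  90.7]
   ang 86.9 Mz [-0.154  0.165  0.303] F [-1.6 -1.1 -1.8] e7 [ 0.026  4.302 -0.427 -0.248] tcp [569.6 104.5  90.8]
clock: 25.35
tcp_pos: [569.4, 62.3, 193.4]
tcp_rot: [0.002, 0.727, 0.686, -0.002]
wrist_force: [-0.0, 0.0, -0.3]
grip_width: 44.9
t 25.35 tcp [569.4  62.3 193.4] ang 86.7 tilt [-0.    -0.006] F [-0.   0.  -0.3] Mz [-0.014 -0.004 -0.023] w 44.9 j7 -0.08
```

View pics/wrist15.png

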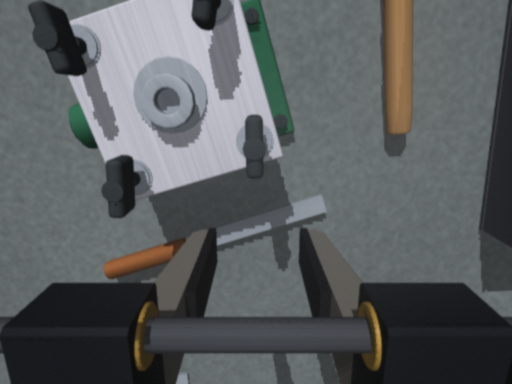

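View pics/side15.png

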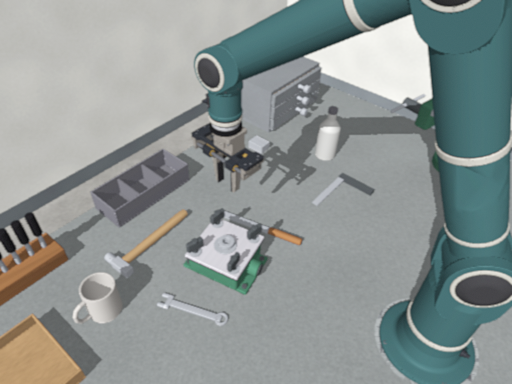

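All four bars are wound on: BR (254,145), BL (120,185), TL (58,40), TR (207,10). The bearing, file and other items are in place, and the robot is clear with zero wrist force. Handing in.

```bash
python3 -c "
from h import *
print(manip.job_done())"
```

```text
the job is handed in; nothing more can be done
None
```

All four clamp screws are tightened in two crisscross passes, and the job was handed in at about 25.5 s of the 72 s allowed. No verdict comes back, so the results below are my own readings.

- **First pass:** I turned each screw by 40 to 43 degrees, in the order left-back, right-front, right-back, left-front (front meaning the side towards -y).
- **Second pass:** I started with the last screw, still gripped from the first pass, then its diagonal, then the other two. I turned in steps of about 3 degrees until the wrist moment rose from about 0.1 to about 0.3 N m.

| Screw | Firm point, turned from start (deg) | Wound on past firm (rad) |
|---|---|---|
| left-front | about 88 | about 0.15 |
| right-back | about 92 | about 0.17 |
| left-back | about 74 | about 0.13 |
| right-front | about 79 | about 0.15 |

The wound-on values are worked out from the moment and the joint torque; none of them is measured directly.

**Last checks:**
- The final wrist and side pictures show all four bars wound round, and the bearing and the bystanders in view in place. In the close views, three of the bars held their angle after release, and right-front shows so in the last picture.
- The gripper is clear of everything and the wrist force is close to zero.

**What disagreed:**
- The moment reading is noisy, about ±0.05 N m, and it flips sign when the arm stops. I relied mainly on the trend in joint 7's torque.
- On the first grasp of right-front the tool came in about 3 mm off centre and 4 mm low. I opened, corrected it and gripped again before turning.

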